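Slide the transformer plate out to the gauge and hold it

ROBOT

A 6-joint arm with a two-finger parallel gripper is mounted at the origin on the work surface. World frame = base frame: x ahead of the robot, y to its left, z up, the work surface at z = 0. Lengths are in m, angles in rad, forces in N, time in s.
With the tool pointing down it reaches from about 0.35 to 0.975 m from the base axis. Payload 7.1 kg.
Tool frame: the origin (TCP) lies at the very end of the fingers, on their centre line; the grasp point (between the pads) lies tcp_to_grasp behind it (tcp_to_grasp is the distance from the TCP to the grasp point, in m); x points along the fingers, z is the direction in which the jaws open and shut, and the axes are right-handed (so a half turn about x gives the same grasp; the last joint's range is limited). The gripper opens to 88 mm and grips with 3 to 60 N. Pads are 20 mm wide; open, the fingers measure 115 mm over their backs; the gripper's body (75 mm by 178 mm) begins 61 mm behind the grasp point.
Start: joints at [1.137, 0.423, 1.63, -0, 1.089, -0.019], TCP at [0.252, 0.572, 0.223] pointing down, gripper open.
Joint ranges: [-3, 3], [-0.9, 2.11], [0.09, 2.58], [-1.31, 4.45], [0.11, 2.69], [-2.54, 2.54]. Speed limits (rad/s): [2.39, 2.39, 3.01, 3.14, 3.14, 3.14].

INTERFACE

Orientations are given as a unit quaternion [x, y, z, w].
In Python, from rig import * gives the robot as it stands.
- The arm moves only by the tool arm_command, never from a script. Its arguments are lists of equal length, an entry for each row: "grip": the opening, from 0 (shut) to 1 (fully open); "travel": the shift along the tool's x, y, z in mm, a list of three; "dr": the turn, a rotation vector about the tool's x, y, z in rad, a list of three. A call has 1 to 5 rows; each row is the pose to reach, as a shift and turn from the pose commanded when the call began, along the tool's axes at that moment; what a row does not reach only later rows make up. A row lasts 1/8 s, in which the tool goes at most 62.5 mm and 10.7 degrees, less where a joint would pass 70% of its speed; a pose out of reach is approached as far as the arm can. A call with a gripper value outside its range is refused whole. The fingers move at their own pace and stop on an object; "grip_force" is the grip in N (left out, the last holds). Time passes only in rows, so rows that repeat a pose let the fingers close. It gives the time, the measured TCP pose, the force and the opening at its end, in the units of the state.
- state(): the state, without advancing time (a new reading comes with each control period).
- read_camera(name): name is "scene" or "side" or "wrist"; returns the picture (420x560x3 uint8, red, green, blue); there is no depth.
- camera_model(name): a dict with "mtx" (3x3 intrinsics, pixels), "R" (3x3) and "t" (3): a world point X has camera coordinates R X + t. Camera axes: x right, y down, z forward; pixel columns grow to the right and rows downward; lengths in m; the calibration is good to about 2 mm. The wrist camera is an equidistant fisheye: a pixel r from the principal point sees the ray r / f radians off the axis. A picture is of the moment at which its call begins: read the wrist's pose just before it. camera_model takes no time and is no camera call; for the wrist camera it gives the pose at the moment of the call.
- sign_off(): hands the job in, once; it reports no verdict.
The state is a dict: "t": time; "qpos": joint angles; "joint_velocities": joint speeds; "joint_torque": joint torques, N m; "position": TCP position; "orientation": TCP orientation; "contact_force": force on the tool from outside, world axes, zero at the start; "wrist_torque": the same for the moment, N m; "finger_gap": finger opening in m.
Only numpy, scipy, OpenCV 4.12 (cv2) and the standard library are available. Lean on these libraries where they do the work, as an engineer would, in place of code of your own. Each camera call takes 0.05 s, during which the arm holds its last target.

TASK

The transformer on the assembly plate must be screwed from below: slide the plate outward along the plywood stand (the wooden block is its grip), without lifting it, until its outer end, the transformer end, is level with the thin pointer of the steel gauge, with the plate square to the stand and centred on it. So far out it tips over if let go, so keep it level all the way and finish while still holding it there, resting on the stand and clear of the gauge. Leave the other things on the bench alone.

Things in the scene. Friction and masses are not known exactly. Their poses are not given: they have to be found in the camera images.
- stand: Low plywood bench stand fixed to the bench: flat top 260 x 130 mm, 70 mm high. Origin at the centre of its underside; its x axis runs along its length and is the outward sliding direction, which points roughly to the robot's right (within about 25 degrees); y across, z up.
- stand_edge (a point): Middle of the top edge at the stand's outer end (130 mm along the stand's x from its centre, at top height); axes as the stand's.
- plate: Loose grey plate lying on the stand, 280 (x) x 100 (y) x 10 mm, about 0.6 kg. Origin at the centre of its underside; x points to its outer end. Fixed on it: a dark steel transformer (50 x 60 mm, 56 mm above the underside, centre at x = +65 mm) and the grip block. Starts overhanging the stand's edge by 20 to 60 mm, up to 0.1 rad askew. It balances at about x = +30 mm.
- plate_grip (a point): Point on the axis of the brown wooden grip block at the plate's inner end, 34 mm above the plate's underside; plate x = -108 mm; axes as the plate's. The block is 56 mm along x, 24 mm across (y), and stands from 10 to 55 mm above the underside; pinch it across its 24 mm from above.
- plate_end (a point): Middle of the lower edge of the plate's outer end, plate x = +140 mm; axes as the plate's. At the gauge it lies 140 to 185 mm beyond the stand's edge: the plate then tips unless its grip block is held down (with 1 to 9 N).
- gauge: Steel gauge fixed to the bench beyond the stand's outer end, on the far side of the plate's path: 60 mm square foot, 110 mm high post 14 mm thick, 105 mm from the stand's centreline, thin level pointer (4 mm thick, 12 mm high) reaching towards the path. Origin on the stand's centreline at bench height, in line with the pointer; axes as the stand's.
- gauge_tip (a point): The free end of the pointer, middle of its thickness, at its top, 89 mm above the bench and 65 mm to the side of the stand's centreline, so 15 mm clear of a straight plate. The plate's outer end must come level with this point, measured along the stand's x.
- driver: Screwdriver lying on the bench beyond the stand; leave alone. Origin under its middle.
- tray: Open grey plastic tray 100 x 140 x 45 mm on the bench to the right; leave alone. Origin at the centre of its underside.
- carton: Small closed cardboard box 130 x 100 x 70 mm on the bench to the left; leave alone. Origin at the centre of its underside.

How it is judged:
On the way:
1. the plate has been slid out past its balance point (overhang over 120 mm) and is held level (x of plate_end in the frame of stand_edge above 0.12 m and angle between plate's own z axis and vertical below 0.1 rad and contact force between the fingers and plate above 0.5 N), for 0.2 s.
At the end, for the whole second after the job is handed in: Fingers hold the plate still (over 1 N), the stand bears part of it (over 0.3 N), it is clear of the gauge; outer end within 6 mm of the pointer along the stand, centre within 15 mm of the centreline and 6 mm of the stand's top, square within 5 degrees, level within 3.4 degrees (x of plate_end in the frame of gauge_tip between -0.006 and 0.006 m and y of plate in the frame of stand between -0.015 and 0.015 m and z of plate in the frame of stand between 0.064 and 0.076 m and angle between the x axis of plate and the x axis of stand, either way round below 0.09 rad and angle between plate's own z axis and vertical below 0.06 rad and contact force between the fingers and plate above 1 N and contact force between plate and stand above 0.3 N and contact force between plate and gauge below 0.2 N and linear speed of plate below 0.01 m/s); the arm keeps its last pose, push and grip.
It fails at once if the plate tips (over 0.12 rad) (angle between plate's own z axis and vertical above 0.12 rad).
It fails at once if the plate is lifted off the stand (over 15 mm) (z of plate in the frame of stand above 0.085 m).
It fails at once if a bystander is moved (over 15 mm) (distance of any of driver, tray, carton from where it was at the start of the episode above 0.015 m).
It also fails if it takes over 35 s, if anything falls off the work surface, if the arm or the gripper's body presses on something with over 40 N, if the wrist force passes 120 N, or if a joint passes its speed limit or range.

## Working session

There is one attempt and no reset: what is moved stays moved. The work goes in short steps, Python scripts to look and compute and a tool call to move; the robot and the scene stay as the last step left them, time stands still between calls to the robot, and variables do not carry over. Pictures are saved under pics/ and viewed, and the job is handed in when it is done.

Besides the shell and the picture viewer there is one more tool, called after ">>>" by a JSON object that holds its "name" and its "arguments", one argument or row to a line. arm_command: Moves the arm, as the interface text tells. Its arguments: {"type":"object","properties":{"grip":{"type":"array","items":{"type":"number"}},"travel":{"type":"array","items":{"type":"array","items":{"type":"number"}}},"dr":{"type":"array","items":{"type":"array","items":{"type":"number"}}},"grip_force":{"type":"number"}},"required":["grip","travel","dr"]}

```bash
ls; mkdir -p pics; python3 - <<'E'
from rig import *
import cv2
for n in ["scene","side","wrist"]:
    m=camera_model(n); im=read_camera(n)
    cv2.imwrite(f"pics/{n}0.png",cv2.cvtColor(im,cv2.COLOR_RGB2BGR))
    print(n,m)
s=state(); print(s)
E
```

```text
pics
scene {'mtx': array([[414.53298762,   0.        , 288.48345735],
       [  0.        , 414.53298762, 203.49086062],
       [  0.        ,   0.        ,   1.        ]]), 'R': array([[ 0.39003296,  0.92079696, -0.00269152],
       [ 0.7704968 , -0.32796626, -0.54660115],
       [-0.5041914 ,  0.21111866, -0.83738876]]), 't': array([-0.19036161, -0.41825539,  1.40511976])}
side {'mtx': array([[453.96905365,   0.        , 282.37178951],
       [  0.        , 453.96905365, 199.12241143],
       [  0.        ,   0.        ,   1.        ]]), 'R': array([[ 0.93014255, -0.36704843, -0.01050153],
       [-0.26029239, -0.63889876, -0.72391729],
       [ 0.2590033 ,  0.67607974, -0.68980684]]), 't': array([-0.54959075,  0.19288352,  1.10194139])}
wrist {'mtx': array([[325.1922621 ,   0.        , 278.43035576],
       [  0.        , 325.1922621 , 206.22091295],
       [  0.        ,   0.        ,   1.        ]]), 'R': array([[ 0.40234982,  0.91548357, -0.00211186],
       [ 0.87156146, -0.3823383 ,  0.30691701],
       [ 0.28017004, -0.12532862, -0.95173394]]), 't': array([-0.62395574, -0.03727606,  0.39263529])}
{'t': 0.15, 'qpos': array([ 1.13702200e+00,  4.23634409e-01,  1.63050605e+00, -3.39097770e-05,
        1.08863236e+00, -1.89908255e-02]), 'joint_velocities': array([ 0.0015222 , -0.001237  , -0.00487858,  0.00073016,  0.00120126,
        0.00133097]), 'joint_torque': array([-4.58995910e-04, -5.44981956e+01, -2.73918700e+01,  6.42458489e-02,
        2.05005199e-02, -5.99910436e-05]), 'position': array([0.25166459, 0.57161174, 0.22210287]), 'orientation': array([-0.38656641,  0.59258474,  0.38610583,  0.59188852]), 'contact_force': array([-0.18762815, -0.16708801,  0.93207557]), 'wrist_torque': array([-0.03973352,  0.00490246, -0.02187997]), 'finger_gap': 0.08810173000237757}
```

View pics/scene0.png

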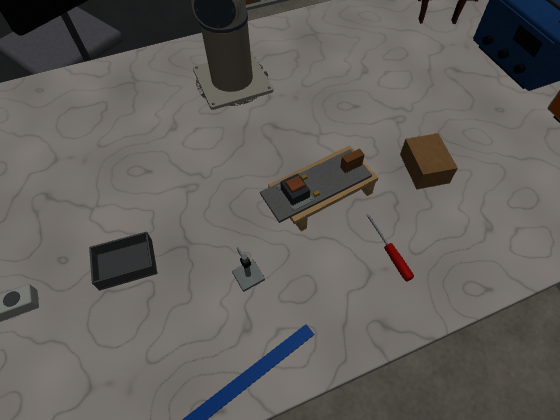

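View pics/side0.png

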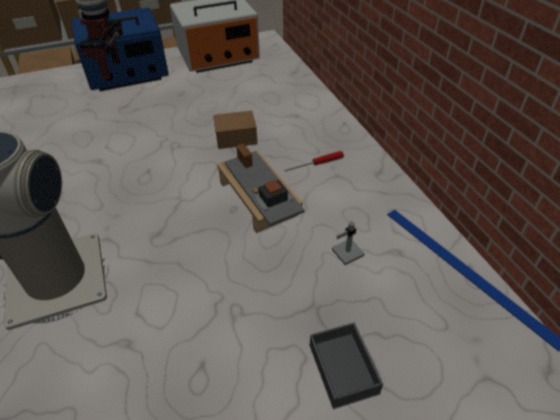

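View pics/wrist0.png

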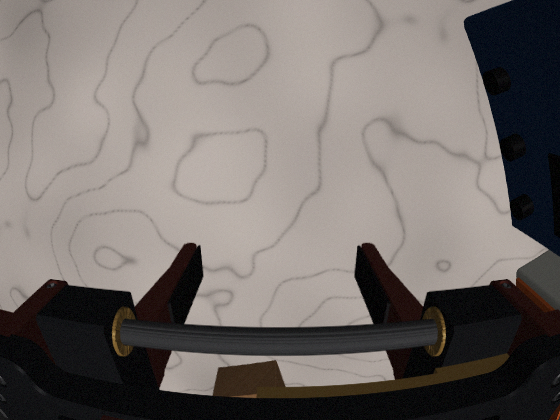

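Overview: in the scene picture the plate sits near (318,185), the block at (352,160), the gauge at (247,268) and the driver at (390,245). Next I'll zoom in.

```bash
python3 - <<'E'
import cv2
a=cv2.imread("pics/scene0.png")[135:300,225:390]; cv2.imwrite("pics/sc_z.png",cv2.resize(a,(600,600),interpolation=cv2.INTER_CUBIC))
a=cv2.imread("pics/side0.png")[140:270,210:370]; cv2.imwrite("pics/si_z.png",cv2.resize(a,None,fx=4.5,fy=4.5,interpolation=cv2.INTER_CUBIC))
E
```

```text
(no output)
```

View pics/sc_z.png

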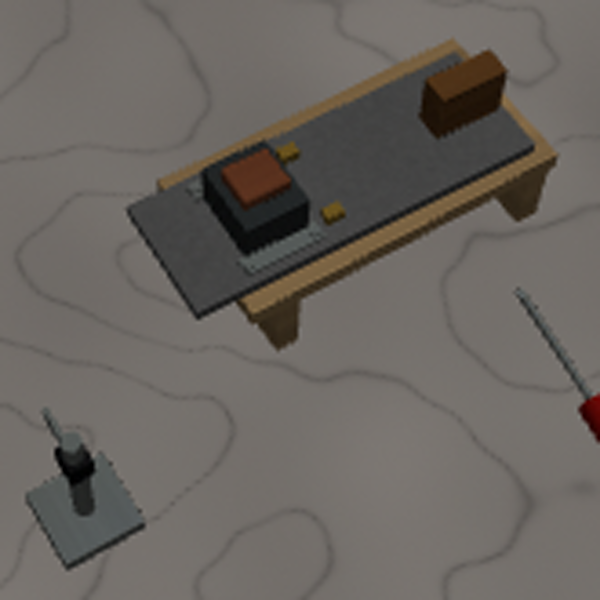

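View pics/si_z.png

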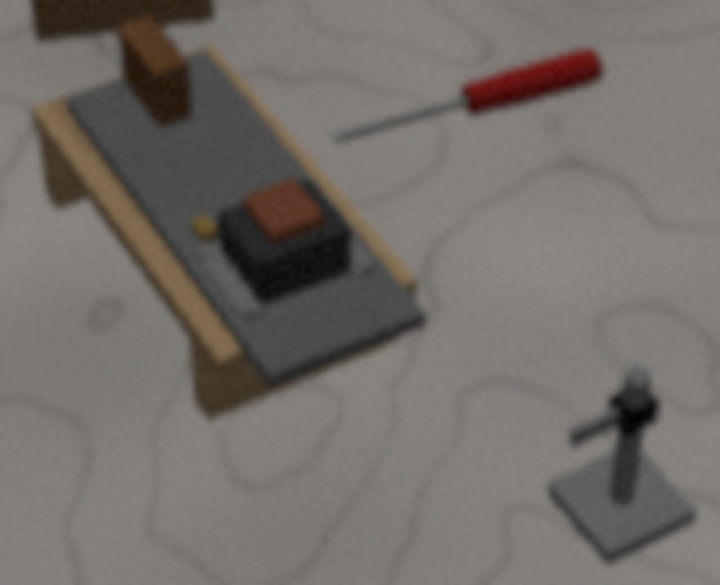

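```bash
cat > h.py <<'E'
import numpy as np, cv2
from rig import *
def ray(n,px,m=None):
    m=m or camera_model(n); K=m['mtx']; R=m['R'];t=m['t']
    d=np.array([(px[0]-K[0,2])/K[0,0],(px[1]-K[1,2])/K[1,1],1.])
    if n=='wrist':
        r=np.hypot(d[0],d[1]); d=np.array([d[0]/r*np.sin(r),d[1]/r*np.sin(r),np.cos(r)]) if r>1e-9 else d
    return -R.T@t, R.T@d
def onz(n,px,z,m=None):
    c,d=ray(n,px,m); return c+d*(z-c[2])/d[2]
def proj(n,X,m=None):
    m=m or camera_model(n);K=m['mtx']; p=m['R']@np.asarray(X)+m['t']
    if n=='wrist':
        r=np.hypot(p[0],p[1]); th=np.arctan2(r,p[2]); q=p[:2]/r*th
    else: q=p[:2]/p[2]
    return K[0,0]*q+K[:2,2]
E
python3 - <<'E'
from h import *
np.set_printoptions(precision=4,suppress=True)
S=lambda x,y:((x+.5)/3.636-.5+225,(y+.5)/3.636-.5+135)
D=lambda x,y:((x+.5)/4.5-.5+210,(y+.5)/4.5-.5+140)
def show(n,f,d):
    for k,(x,y,z) in d.items(): print(n,k,onz(n,f(x,y),z))
show('scene',S,dict(st_on=(158,180,.07),st_of=(247,305,.07),st_if=(555,155,.07),st_in=(453,40,.07),
 p_on=(128,210,.08),p_of=(200,313,.08),p_if=(535,147,.08),p_in=(455,54,.08),tip=(45,411,.089),
 b1=(421,97,.125),b2=(487,52,.125),b3=(505,70,.125),b4=(440,105,.125),f1=(27,498,.0),f2=(103,455,0),f3=(145,520,0),f4=(70,565,0)))
show('side',D,dict(st_on=(232,357,.07),st_of=(413,283,.07),st_if=(210,50,.07),st_in=(36,108,.07),
 p_on=(270,378,.08),p_of=(424,318,.08),p_if=(210,52,.08),p_in=(68,103,.08),tip=(573,436,.089),
 b1=(121,33,.125),b2=(145,20,.125),b3=(187,68,.125),b4=(160,80,.125)))
E
```

```text
scene st_on [ 0.5003 -0.0627  0.07  ]
scene st_of [ 0.6214 -0.0453  0.07  ]
scene st_if [0.5923 0.2102 0.07  ]
scene st_in [0.4659 0.193  0.07  ]
scene p_on [ 0.5231 -0.0937  0.08  ]
scene p_of [ 0.6203 -0.0791  0.08  ]
scene p_if [0.5862 0.1952 0.08  ]
scene p_in [0.4861 0.1828 0.08  ]
scene tip [ 0.6538 -0.1992  0.089 ]
scene b1 [0.5437 0.1199 0.125 ]
scene b2 [0.5255 0.1817 0.125 ]
scene b3 [0.5451 0.1855 0.125 ]
scene b4 [0.5552 0.1288 0.125 ]
scene f1 [ 0.6647 -0.2259  0.    ]
scene f2 [ 0.6548 -0.1674  0.    ]
scene f3 [ 0.7109 -0.158   0.    ]
scene f4 [ 0.7212 -0.2151  0.    ]
side st_on [ 0.5094 -0.0631  0.07  ]
side st_of [ 0.6267 -0.0465  0.07  ]
side st_if [0.5901 0.2068 0.07  ]
side st_in [0.4673 0.1919 0.07  ]
side p_on [ 0.5205 -0.0951  0.08  ]
side p_of [ 0.6169 -0.0843  0.08  ]
side p_if [0.5856 0.1923 0.08  ]
side p_in [0.4851 0.1767 0.08  ]
side tip [ 0.6507 -0.2022  0.089 ]
side b1 [0.5235 0.1754 0.125 ]
side b2 [0.5415 0.1826 0.125 ]
side b3 [0.5503 0.1265 0.125 ]
side b4 [0.5314 0.1216 0.125 ]
```

```bash
cat >> h.py <<'E'
from scipy.spatial.transform import Rotation as Ro
np.set_printoptions(precision=4,suppress=True)
def goal(pos,ang):
    """tool down, jaw axis perpendicular to slide; ang = slide direction angle from -y toward +x"""
    s=state(); Rc=Ro.from_quat(s['orientation']); p=np.array(s['position'])
    u=np.array([np.sin(ang),-np.cos(ang),0]); x=np.array([0,0,-1.]); 
    best=None
    for sg in (1,-1):
        z=sg*np.cross([0,0,1.],u); y=np.cross(z,x); Rt=Ro.from_matrix(np.c_[x,y,z])
        dr=(Rc.inv()*Rt).as_rotvec()
        if best is None or np.linalg.norm(dr)<np.linalg.norm(best): best=dr
    print('travel mm',Rc.inv().apply(np.array(pos)-p)*1e3,'dr',best,'tool axes',Rc.as_matrix().tolist(),'t',s['t'],'F',s['contact_force'],'gap',s['finger_gap'])
E
python3 - <<'E'
from h import *
import rig
print([k for k in dir(rig) if not k.startswith('_')]); 
try: print(tcp_to_grasp)
except Exception as e: print(e)
goal([.54,.157,.25],.123)
E
```

```text
['Unreachable', 'camera_model', 'read_camera', 'sign_off', 'state', 'tcp_to_grasp']
0.0187
travel mm [ -27.583  -430.9668 -263.2969] dr [ 1.033  -0.0011  0.0006] tool axes [[-0.00046876207670110137, -0.9152099326800469, 0.4029771201766917], [-0.0010834962798358383, 0.4029773927478941, 0.9152092913481163], [-0.9999993031487209, -7.608802541914095e-06, -0.0011805270768157627]] t 0.15 F [-0.1876 -0.1671  0.9321] gap 0.08810173000237757
```

>>> {"name": "arm_command", "arguments": {
  "grip": [1,1,1,1,1],
  "travel": [
    [-27,-54,-33],
    [-27,-108,-66],
    [-27,-162,-99],
    [-27,-216,-132],
    [-27,-270,-165]
  ],
  "dr": [
    [0.13,0,0],
    [0.26,0,0],
    [0.39,0,0],
    [0.52,0,0],
    [0.65,0,0]
  ]
}}

```text
t: 0.78
position: [0.4281, 0.3178, 0.2497]
orientation: [-0.176, 0.685, 0.176, 0.685]
contact_force: [0.7, 0.6, 0.6]
finger_gap: 0.0877
```

```bash
python3 - <<'E'
from h import *
goal([.54,.157,.25],.123)
E
```

```text
travel mm [  -0.3092 -194.787    20.7069] dr [ 0.3789  0.0001 -0.    ] tool axes [[0.00011917501473468484, -0.4811315553829614, 0.8766483971422571], [7.529414509685473e-05, 0.8766484051999666, 0.4811315495694989], [-0.9999999900640538, 8.667632104109035e-06, 0.00014070097574847562]] t 0.775 F [0.651  0.634  0.5726] gap 0.08772802923799397
```

>>> {"name": "arm_command", "arguments": {
  "grip": [1,1,1,1,1],
  "travel": [
    [0,-50,5],
    [0,-100,10],
    [0,-150,15],
    [0,-188,21],
    [0,-188,21]
  ],
  "dr": [
    [0.1,0,0],
    [0.2,0,0],
    [0.3,0,0],
    [0.38,0,0],
    [0.38,0,0]
  ]
}}

```text
t: 1.4
position: [0.538, 0.1633, 0.2494]
orientation: [-0.043, 0.706, 0.043, 0.706]
contact_force: [0.2, 0.2, -0.6]
finger_gap: 0.0882
```

```bash
python3 - <<'E'
from h import *
goal([.54,.157,.25],.123)
import json
m=camera_model('wrist'); im=read_camera('wrist')
np.savez('w1.npz',**m); cv2.imwrite('pics/wrist1.png',im[...,::-1])
E
```

```text
travel mm [-0.5702 -6.5387  1.2487] dr [-0.0007 -0.      0.0003] tool axes [[1.7178199106959724e-05, -0.12202420953954618, 0.992527124058158], [-0.0002565118937294733, 0.9925270910135868, 0.1220242099165381], [-0.9999999669532783, -0.0002566911683438422, -1.4250833081375092e-05]] t 1.4 F [ 0.2132  0.1845 -0.5732] gap 0.08816492841873277
```

View pics/wrist1.png

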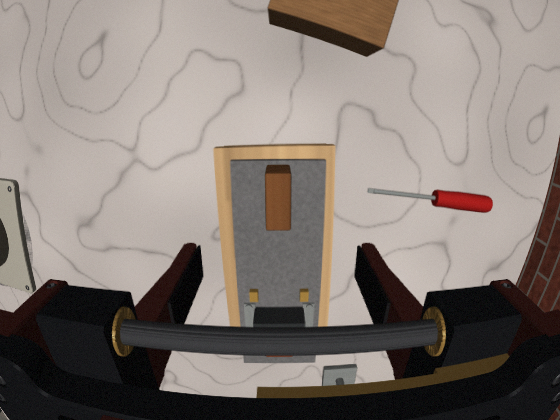

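The wrist view shows the block top near (278,195), the stand's inner end at y≈148 and side edges at x≈217/333. The gauge foot is at (340,375).

```bash
python3 - <<'E'
import cv2
a=cv2.imread("pics/wrist1.png")[135:285,205:345]; cv2.imwrite("pics/w1z.png",cv2.resize(a,None,fx=4,fy=4,interpolation=cv2.INTER_CUBIC))
E
```

```text
(no output)
```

View pics/w1z.png

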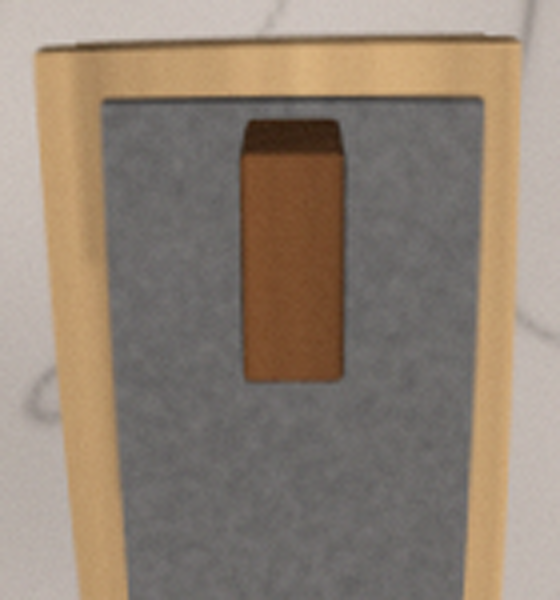

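```bash
python3 - <<'E'
from h import *
m=dict(np.load('w1.npz'))
W=lambda x,y:((x+.5)/4-.5+205,(y+.5)/4-.5+135)
P={k:onz('wrist',W(x,y),z,m)[:2] for k,(x,y,z) in dict(b1=(241,153,.125),b2=(344,153,.125),b3=(342,381,.125),b4=(245,381,.125),
 pL0=(103,100,.08),pR0=(484,98,.08),pL=(117,420,.08),pR=(474,420,.08),pL2=(127,590,.08),pR2=(466,590,.08),
 sL0=(37,50,.07),sR0=(520,40,.07),sL=(64,420,.07),sR=(508,420,.07),sL2=(80,590,.07),sR2=(498,590,.07)).items()}
for k,v in P.items(): print(k,v)
print('block mid',np.mean([P[k] for k in('b1','b2','b3','b4')],axis=0))
a=lambda p,q: np.arctan2((q-p)[0],-(q-p)[1])
print('ang plate',a(P['pL0'],P['pL2']),a(P['pR0'],P['pR2']),'block',a(P['b1'],P['b4']),a(P['b2'],P['b3']),'stand',a(P['sL0'],P['sL2']),a(P['sR0'],P['sR2']))
print('cross',[np.linalg.norm(P[i]-P[j]) for i,j in (('pL0','pR0'),('sL0','sR0'))])
goal([.54,.157,.25],.12)
E
```

```text
b1 [0.5224 0.1857]
b2 [0.5454 0.1886]
b3 [0.5523 0.1339]
b4 [0.5294 0.1311]
pL0 [0.4844 0.1858]
pR0 [0.5824 0.1984]
pL [0.4955 0.0964]
pR [0.5946 0.1087]
pL2 [0.5021 0.0413]
pR2 [0.6021 0.0536]
sL0 [0.4641 0.1956]
sR0 [0.5913 0.2138]
sL [0.4791 0.0897]
sR [0.6065 0.1056]
sL2 [0.4869 0.0328]
sR2 [0.6143 0.0487]
block mid [0.5374 0.1598]
ang plate 0.12200279157660411 0.13561157583175357 block 0.12779789244423193 0.1256233154454255 stand 0.139267587813842 0.13874817669407494
cross [np.float64(0.0987564580791075), np.float64(0.12847205864552777)]
travel mm [-0.6815 -7.7379  2.0691] dr [ 0.0043 -0.0008 -0.0001] tool axes [[-0.0007605578915581002, -0.12400892586688726, 0.9922808109890235], [-1.086028808446049e-05, 0.9922810989465067, 0.12400895352984323], [-0.9999997107168319, 8.353953276296622e-05, -0.0007560339931076965]] t 1.45 F [-0.4558  0.5322 -0.8621] gap 0.08774978795745729
```

```bash
python3 - <<'E'
from h import *
print(state()['position']); goal([.5374,.1597,.15],.128)
E
```

```text
[0.537  0.1644 0.2493]
travel mm [99.3204 -4.7447 -0.1004] dr [-0.0037 -0.0008 -0.0001] tool axes [[-0.0007605578915581002, -0.12400892586688726, 0.9922808109890235], [-1.086028808446049e-05, 0.9922810989465067, 0.12400895352984323], [-0.9999997107168319, 8.353953276296622e-05, -0.0007560339931076965]] t 1.45 F [-0.4558  0.5322 -0.8621] gap 0.08774978795745729
```

>>> {"name": "arm_command", "arguments": {
  "grip": [1,1,1,1,1],
  "travel": [
    [40,-4.5,0],
    [80,-4.5,0],
    [99,-4.5,0],
    [99,-4.5,0],
    [99,-4.5,0]
  ],
  "dr": [
    [-0.004,0,0],
    [-0.004,0,0],
    [-0.004,0,0],
    [-0.004,0,0],
    [-0.004,0,0]
  ]
}}

```text
t: 2.08
position: [0.5376, 0.1616, 0.1515]
orientation: [-0.046, 0.705, 0.046, 0.706]
contact_force: [1.1, 0.3, -0.2]
finger_gap: 0.0879
```

```bash
python3 - <<'E'
from h import *
print(state()['position']); goal([.5374,.1597,.087],.128)
m=camera_model('wrist'); im=read_camera('wrist')
np.savez('w2.npz',**m); cv2.imwrite('pics/wrist2.png',im[...,::-1])
E
```

```text
[0.5376 0.1616 0.1515]
travel mm [64.5275 -1.9138 -0.4755] dr [ 0.0032  0.001  -0.0003] tool axes [[0.0009765211489627945, -0.13085829500069257, 0.9914006016923521], [0.00038192886790469616, 0.9914010508867293, 0.130857978094685], [-0.9999994502682418, 0.0002508589263244265, 0.0010181026537603999]] t 2.075 F [ 1.0583  0.2813 -0.1984] gap 0.087945147419967
```

View pics/wrist2.png

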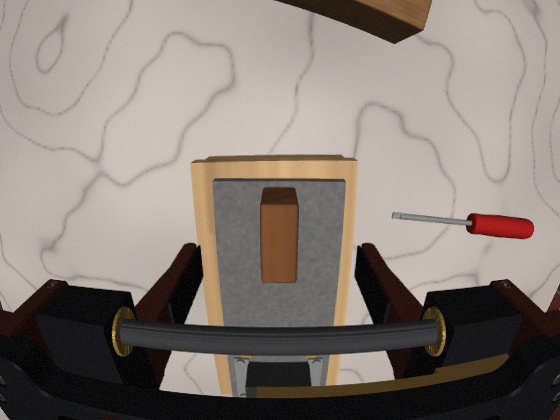

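The block, at columns 261–298, is centred between the open fingers (200 and 358). Going down.

>>> {"name": "arm_command", "arguments": {
  "grip": [1,1,1,1,1],
  "travel": [
    [20,-1,0],
    [40,-1,0],
    [55,-1,0],
    [63,-1,0],
    [63,-1,0]
  ],
  "dr": [
    [0.002,0,0],
    [0.002,0,0],
    [0.002,0,0],
    [0.002,0,0],
    [0.002,0,0]
  ]
}}

```text
t: 2.75
position: [0.5375, 0.1598, 0.0876]
orientation: [-0.045, 0.706, 0.045, 0.706]
contact_force: [-0.5, 0.0, -0.5]
finger_gap: 0.0881
```

>>> {"name": "arm_command", "arguments": {
  "grip": [1],
  "travel": [
    [0,0,0]
  ],
  "dr": [
    [0,0,0]
  ]
}}

```text
t: 2.88
position: [0.538, 0.16, 0.0882]
orientation: [-0.045, 0.705, 0.045, 0.706]
contact_force: [0.4, 0.3, 0.3]
finger_gap: 0.0882
```

>>> {"name": "arm_command", "arguments": {
  "grip": [0.5,0.3,0.2,0,0],
  "travel": [
    [0,0,0],
    [0,0,0],
    [0,0,0],
    [0,0,0],
    [0,0,0]
  ],
  "dr": [
    [0,0,0],
    [0,0,0],
    [0,0,0],
    [0,0,0],
    [0,0,0]
  ],
  "grip_force": 45
}}

```text
t: 3.5
position: [0.5375, 0.1598, 0.0877]
orientation: [-0.045, 0.706, 0.045, 0.706]
contact_force: [0.1, -0.3, -0.3]
finger_gap: 0.0414
```

>>> {"name": "arm_command", "arguments": {
  "grip": [0,0,0],
  "travel": [
    [0.5,0,0],
    [1,0,0],
    [1,0,0]
  ],
  "dr": [
    [0,0,0],
    [0,0,0],
    [0,0,0]
  ]
}}

```text
t: 3.88
position: [0.5376, 0.1599, 0.0868]
orientation: [-0.045, 0.706, 0.045, 0.706]
contact_force: [-0.1, -0.3, 2.1]
finger_gap: 0.0242
```

>>> {"name": "arm_command", "arguments": {
  "grip": [0,0,0],
  "travel": [
    [0.5,0,0],
    [1,0,0],
    [1,0,0]
  ],
  "dr": [
    [0,0,0],
    [0,0,0],
    [0,0,0]
  ]
}}

```text
t: 4.25
position: [0.5376, 0.1598, 0.0867]
orientation: [-0.045, 0.706, 0.045, 0.706]
contact_force: [-4.8, -0.8, 11.7]
finger_gap: 0.0238
```

```bash
python3 - <<'E'
from h import *
s=state();print(s['position'],s['contact_force'],s['wrist_torque']); goal([.5548,.0351,s['position'][2]],.139)
E
```

```text
[0.5376 0.1598 0.0867] [-4.8297 -0.7827 11.6782] [-0.2045  0.6729  0.1156]
travel mm [   0.0063 -125.9155    1.0962] dr [-0.0108  0.0003  0.    ] tool axes [[0.00027638255643269716, -0.12788022133781818, 0.9917895808099988], [-1.2416197414086283e-05, 0.9917896181747893, 0.12788022961562046], [-0.9999999617292596, -4.765812000694092e-05, 0.00027252556404111505]] t 4.25 F [-4.8297 -0.7827 11.6782] gap 0.023831343067181994
```

>>> {"name": "arm_command", "arguments": {
  "grip": [0,0,0,0,0],
  "travel": [
    [-0.4,-4,0],
    [-0.4,-12,-0.2],
    [-0.4,-20,-0.4],
    [-0.4,-28,-0.6],
    [-0.4,-36,-0.8]
  ],
  "dr": [
    [0,0,0],
    [-0.001,0,0],
    [-0.002,0,0],
    [-0.003,0,0],
    [-0.004,0,0]
  ]
}}

```text
t: 4.88
position: [0.5419, 0.1248, 0.0868]
orientation: [-0.046, 0.705, 0.047, 0.706]
contact_force: [-0.2, 6.7, 6.8]
finger_gap: 0.0239
```

```bash
python3 - <<'E'
from h import *
s=state();print(s['position'],s['contact_force'],s['wrist_torque']); goal([.5513,.0355,s['position'][2]],.139)
E
```

```text
[0.5419 0.1248 0.0868] [-0.2091  6.6797  6.7623] [ 0.55    0.5014 -0.1556]
travel mm [ -0.1171 -89.7211  -2.3342] dr [-0.0076  0.0012 -0.0013] tool axes [[0.0010661643441466362, -0.13106695634637183, 0.9913729450855968], [0.001424797249890128, 0.9913727013667525, 0.1310653918377575], [-0.9999984166219407, 0.0012727681982444006, 0.0012437100649114186]] t 4.875 F [-0.2091  6.6797  6.7623] gap 0.0239148859682801
```

>>> {"name": "arm_command", "arguments": {
  "grip": [0,0,0,0,0],
  "travel": [
    [0,-8,-0.2],
    [0,-16,-0.4],
    [0,-24,-0.6],
    [0,-32,-0.8],
    [0,-40,-1]
  ],
  "dr": [
    [-0.001,0,0],
    [-0.002,0,0],
    [-0.003,0,0],
    [-0.004,0,0],
    [-0.005,0,0]
  ]
}}

```text
t: 5.5
position: [0.5461, 0.0849, 0.0868]
orientation: [-0.048, 0.705, 0.049, 0.706]
contact_force: [-1.2, 6.2, 6.2]
finger_gap: 0.0235
```

```bash
python3 - <<'E'
from h import *
s=state();print(s['position'],s['contact_force'],s['wrist_torque']); goal([.5513,.0355,s['position'][2]],.139)
E
```

```text
[0.5461 0.0849 0.0868] [-1.1885  6.1777  6.1829] [ 0.6431  0.5613 -0.1818]
travel mm [ -0.0603 -49.6809  -1.6011] dr [-0.0025  0.0012 -0.0012] tool axes [[0.0010434557759255725, -0.13603419849846893, 0.9907035924225381], [0.0013284773873303707, 0.9907034461093057, 0.1360327791930207], [-0.9999985731729194, 0.0011741831309161482, 0.0012144735896808534]] t 5.5 F [-1.1885  6.1777  6.1829] gap 0.02352742165704392
```

>>> {"name": "arm_command", "arguments": {
  "grip": [0,0,0,0,0],
  "travel": [
    [0,-8,-0.3],
    [0,-16,-0.6],
    [0,-24,-0.9],
    [0,-32,-1.2],
    [0,-36,-1.4]
  ],
  "dr": [
    [-0.001,0,0],
    [-0.002,0,0],
    [-0.002,0,0],
    [-0.002,0,0],
    [-0.002,0,0]
  ]
}}

```text
t: 6.12
position: [0.5497, 0.0489, 0.0868]
orientation: [-0.048, 0.705, 0.049, 0.706]
contact_force: [-0.5, 6.8, 8.0]
finger_gap: 0.0237
```

```bash
python3 - <<'E'
from h import *
s=state();print(s['position'],s['contact_force'],s['wrist_torque']); goal([.5513,.0355,s['position'][2]],.139)
for n in ["scene","side","wrist"]:
    im=read_camera(n); cv2.imwrite(f"pics/{n}3.png",im[...,::-1])
a=cv2.imread("pics/scene3.png")[165:300,220:355]; cv2.imwrite("pics/sc3_z.png",cv2.resize(a,(594,594),interpolation=cv2.INTER_CUBIC))
a=cv2.imread("pics/side3.png")[160:290,230:390]; cv2.imwrite("pics/si3_z.png",cv2.resize(a,None,fx=4.5,fy=4.5,interpolation=cv2.INTER_CUBIC))
E
```

```text
[0.5497 0.0489 0.0868] [-0.4803  6.8064  7.9952] [ 0.6996  0.5236 -0.0863]
travel mm [ -0.0148 -13.5303  -0.2552] dr [-0.0008  0.0013 -0.0011] tool axes [[0.0011098360966781962, -0.13772490980924107, 0.9904698973123188], [0.0012308376578916563, 0.9904699451845285, 0.13772353729416537], [-0.9999986266503064, 0.0010662570955688039, 0.0012687763032636634]] t 6.125 F [-0.4803  6.8064  7.9952] gap 0.023698707925045283
```

View pics/sc3_z.png

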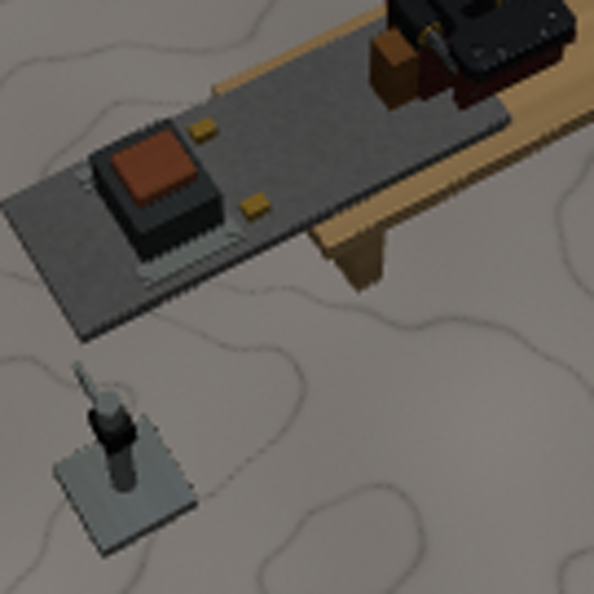

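View pics/si3_z.png

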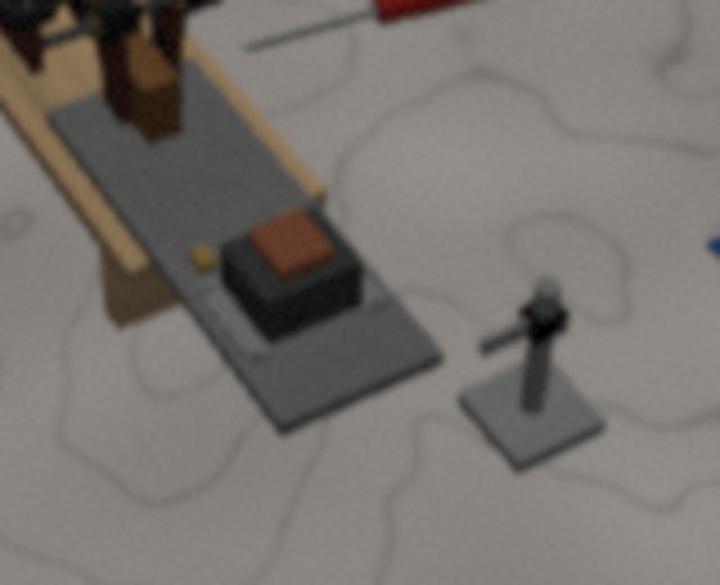

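View pics/wrist3.png

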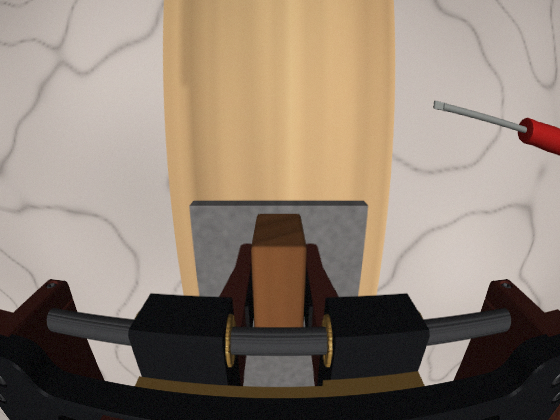

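The plate is now far out and level. In the scene zoom its outer corners are at (0,205) and (83,335), with the pointer tip at (77,366); in the side zoom they are at (282,425), (441,352) and (482,347). Now I'll measure what remains.

```bash
python3 - <<'E'
from h import *
S=lambda x,y:((x+.5)/4.4-.5+220,(y+.5)/4.4-.5+165)
D=lambda x,y:((x+.5)/4.5-.5+230,(y+.5)/4.5-.5+160)
u=np.array([np.sin(.139),-np.cos(.139)]); v=np.array([-u[1],u[0]]); o=np.array([.5637,-.0528])
for n,f,d in (('scene',S,dict(on=(1,205,.08),of=(83,335,.08),tip=(77,366,.089),st_of=(318,245,.07),pif=(511,115,.08))),('side',D,dict(on=(282,426,.08),of=(441,353,.08),tip=(482,346,.089),st_on=(127,270,.07),st_of=(325,193,.07)))):
    for k,(x,y,z) in d.items():
        p=onz(n,f(x,y),z)[:2]; print(n,k,p,'along',(p-o)@u,'lat',(p-o)@v)
# wrist: plate inner edge
m=camera_model('wrist')
for k,(x,y,z) in dict(pL=(191,203,.08),pR=(366,203,.08),sL=(170,150,.07),sR=(391,150,.07)).items():
    p=onz('wrist',(x,y),z,m)[:2]; print(k,p,'along',(p-o)@u,'lat',(p-o)@v)
print(state()['t'],state()['contact_force'],state()['wrist_torque'])
E
```

```text
scene on [ 0.5372 -0.2047] along 0.14679093262239237 lat -0.047315779547812846
scene of [ 0.6331 -0.1895] along 0.1449655177639634 lat 0.049835337380493124
scene tip [ 0.6542 -0.1991] along 0.15746308930353645 lat 0.06935114430732929
scene st_of [ 0.6254 -0.0489] along 0.004657312030165582 lat 0.06165642904305368
scene pif [0.5941 0.0862] along -0.13341924589989237 lat 0.04937887935143647
side on [ 0.5351 -0.2057] along 0.14749346014754297 lat -0.04948006714646806
side of [ 0.6321 -0.1914] along 0.14671232371386278 lat 0.048515368747887234
side tip [ 0.6502 -0.202 ] along 0.15976877115536808 lat 0.06496790477292082
side st_on [ 0.5008 -0.0621] along 0.0004848079478884457 lat -0.06355213974173857
side st_of [ 0.6277 -0.0469] along 0.00307544888029973 lat 0.06421707347168736
pL [0.4966 0.074 ] along -0.13490891400525623 lat -0.04887435703136066
pR [0.5931 0.0875] along -0.13488825408233177 lat 0.04853251769779665
sL [0.4794 0.1006] along -0.16360817049555265 lat -0.06226575543760326
sR [0.6048 0.1182] along -0.16369702930948624 lat 0.06442686543031123
6.275 [0.0016 1.6837 7.4526] [ 0.0941  0.4767 -0.1608]
```

>>> {"name": "arm_command", "arguments": {
  "grip": [0,0,0,0],
  "travel": [
    [0,-5,0],
    [0,-10,0],
    [0,-12,0],
    [0,-12,0]
  ],
  "dr": [
    [0,0,0],
    [0,0,0],
    [0,0,0],
    [0,0,0]
  ]
}}

```text
t: 6.78
position: [0.5513, 0.037, 0.0868]
orientation: [-0.049, 0.705, 0.049, 0.706]
contact_force: [-0.7, 4.5, 7.6]
finger_gap: 0.0237
```

```bash
python3 - <<'E'
from h import *
s=state();print(s['position'],s['contact_force'],s['wrist_torque'])
I={}
for n in ["scene","side","wrist"]:
    # average a few frames for sharper edges
    im=np.mean([read_camera(n).astype(float) for _ in range(3)],axis=0).astype(np.uint8); cv2.imwrite(f"pics/{n}4.png",im[...,::-1])
a=cv2.imread("pics/scene4.png")[200:275,210:285]; cv2.imwrite("pics/sc4_z.png",cv2.resize(a,None,fx=8,fy=8,interpolation=cv2.INTER_CUBIC))
a=cv2.imread("pics/side4.png")[215:275,280:355]; cv2.imwrite("pics/si4_z.png",cv2.resize(a,None,fx=8,fy=8,interpolation=cv2.INTER_CUBIC))
print(state()['position'],state()['contact_force'])
E
```

```text
[0.5513 0.037  0.0868] [-0.6779  4.5359  7.642 ] [ 0.4373  0.4813 -0.1382]
[0.5513 0.0371 0.0868] [-0.8418  4.4203  7.9067]
```

View pics/sc4_z.png

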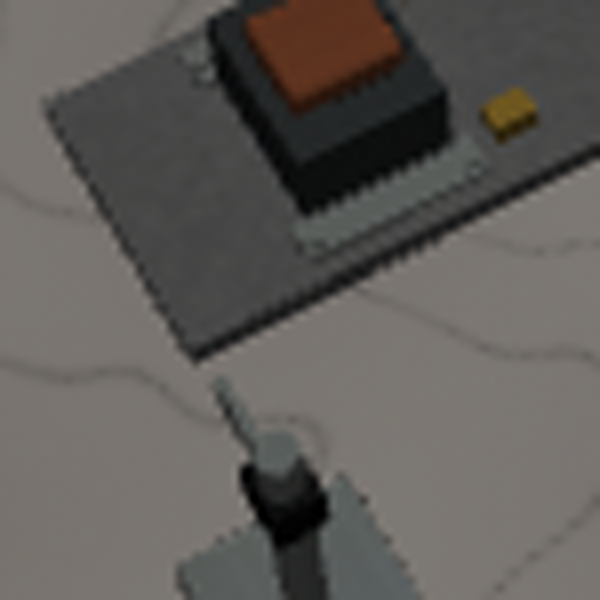

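View pics/si4_z.png

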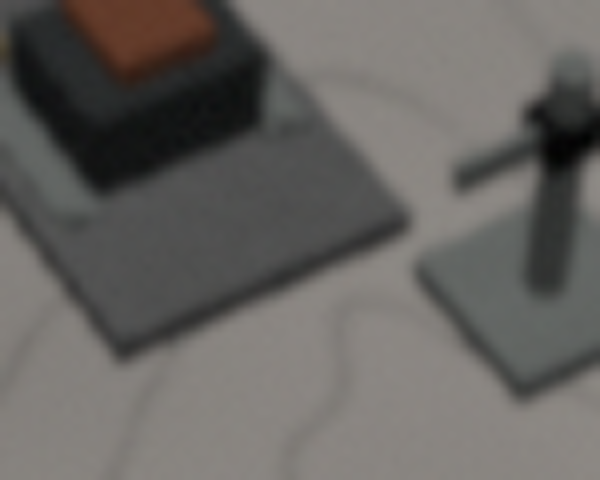

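View pics/wrist4.png

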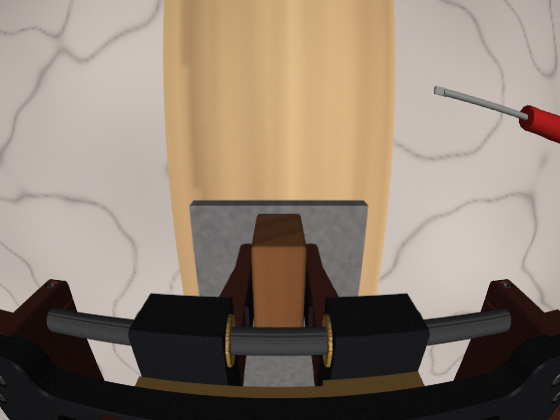

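```bash
python3 - <<'E'
from h import *
S=lambda x,y:((x+.5)/8-.5+210,(y+.5)/8-.5+200)
D=lambda x,y:((x+.5)/8-.5+280,(y+.5)/8-.5+215)
u=np.array([np.sin(.139),-np.cos(.139)]); v=np.array([-u[1],u[0]]); o=np.array([.5637,-.0528])
T=[]
for n,f,d in (('scene',S,dict(on=(48,103,.08),of=(192,350,.08),tip=(220,380,.089),base=(252,430,.089))),('side',D,dict(on=(120,346,.08),of=(408,217,.08),tip=(457,163,.089),base=(520,135,.089)))):
    for k,(x,y,z) in d.items():
        p=onz(n,f(x,y),z)[:2]; print(n,k,p,'along',(p-o)@u,'lat',(p-o)@v)
# triangulate tip
def tri(a,b):
    c1,d1=ray('scene',a);c2,d2=ray('side',b)
    A=np.c_[d1,-d2]; s=np.linalg.lstsq(A,c2-c1,rcond=None)[0]; p,q=c1+d1*s[0],c2+d2*s[1]; print('tri',(p+q)/2,'miss',p-q,((p+q)[:2]/2-o)@u)
tri(S(220,380),D(457,163)); tri(S(192,350),D(408,217)); tri(S(48,103),D(120,346))
m=camera_model('wrist')
im=cv2.imread('pics/wrist4.png')[190:220,185:375]; cv2.imwrite('pics/w4z.png',cv2.resize(im,None,fx=4,fy=4,interpolation=cv2.INTER_CUBIC))
for k,(x,y,z) in dict(pL=(191,202.5,.08),pR=(366,202.5,.08),pL2=(191,202.5,.08)).items():
    p=onz('wrist',(x,y),z,m)[:2]; print(k,p,'along+.28',(p-o)@u+.28,'lat',(p-o)@v)
E
```

```text
scene on [ 0.5365 -0.2155] along 0.1574015569592739 lat -0.04951025481962203
scene of [ 0.6351 -0.2023] along 0.15798962272284134 lat 0.04994233166041621
scene tip [ 0.6524 -0.1986] along 0.15670123187707144 lat 0.06759892255591705
scene base [ 0.6711 -0.1954] along 0.15613440955068705 lat 0.08663196813534474
side on [ 0.536  -0.2173] along 0.15907390553439846 lat -0.05021582475620851
side of [ 0.6336 -0.2043] along 0.15972063915305784 lat 0.04821330779379438
side tip [ 0.6523 -0.1976] along 0.15564100142305037 lat 0.06770006732347782
side base [ 0.6747 -0.1946] along 0.1557853316343264 lat 0.09029477504450212
tri [ 0.6523 -0.1983  0.0894] miss [ 0.0005 -0.0006 -0.0003] 0.15639034366587412
tri [ 0.6343 -0.2025  0.0781] miss [-0.0004  0.0005  0.0002] 0.15803221551862756
tri [ 0.5362 -0.2159  0.0789] miss [-0.0006  0.0008  0.0004] 0.15770734165747846
pL [0.4982 0.0628] along+.28 0.15643538970369447 lat -0.04887424038175836
pR [0.5946 0.0763] along+.28 0.15644605598044378 lat 0.04850524033920792
pL2 [0.4982 0.0628] along+.28 0.15643538970369447 lat -0.04887424038175836
```

View pics/w4z.png

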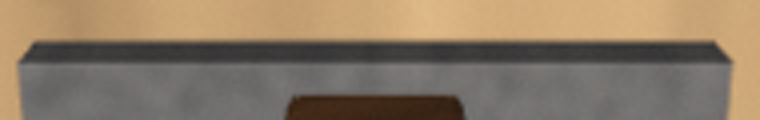

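```bash
python3 - <<'E'
from h import *
s=state();print(s['t'],s['position'],s['contact_force'],s['finger_gap'],np.abs(s['joint_velocities']).max())
print(sign_off())
E
```

```text
7.225 [0.5513 0.0371 0.0868] [-0.8418  4.4203  7.9067] 0.024069380423334535 0.0019143225566507285
the job is handed in; nothing more can be done
None
```

I pinched the grip block at 45 N and slid the plate about 123 mm outward while pressing it lightly onto the stand. I handed the job in at t = 7.2 s, still holding the plate there; no verdict was reported.

Last checks:

| Check | Measured | Limit |
|---|---|---|
| Outer end beyond the stand's edge | about 158 mm | – |
| Pointer beyond the stand's edge | about 156.4 mm by triangulation | outer end within 6 mm of it |
| Centre off the centreline | within 1 mm | 15 mm |
| Squareness | within 0.01 rad | 0.09 rad |
| Level | within about 0.01 rad | 0.06 rad |
| Hold-down force at the gripper | about 7.9 N | 1 to 9 N needed |
| Clearance to the pointer, sideways | about 18 mm | 15 mm nominal |

- **Disagreement:** my readings of the pointer's position ranged from 155.6 to 159.8 mm across views. The plate end is therefore between about 2 mm short of it and 4 mm past it, most likely 1–2 mm past. I left it there.
- **Other things on the bench:** the arm never went near the driver, tray or carton. I did not measure their positions again at the end.

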